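# Close up a weather-station logger case with its push rivets

### The arm

A 7-joint arm with a two-finger parallel gripper is mounted at the origin on the work surface. World frame = base frame: x ahead of the robot, y to its left, z up, the work surface at z = 0. Lengths are in m, angles in rad, forces in N, time in s.
With the tool pointing down it reaches from about 0.425 to 0.825 m from the base axis. Payload 3.6 kg.
Tool frame: the origin (TCP) lies at the very end of the fingers, on their centre line; the grasp point (between the pads) lies 19 mm behind it; z points along the fingers, y is the line along which they close (so a half turn about z gives the same grasp; the last joint's range is limited). The gripper opens to 93 mm and grips with 3 to 60 N. Pads are 15 mm wide; open, the fingers measure 128 mm over their backs; the gripper's body (75 mm by 188 mm) begins 65 mm behind the grasp point.
Start: joints at [-1.345, 0.615, -0.013, 1.423, 0.008, 1.103, -0.04], TCP at [0.162, 0.629, 0.219] pointing down, gripper open.
Joint ranges: [-3.12, 3.12], [-0.3, 2.06], [-1.34, 1.32], [0.26, 2.42], [-1.36, 4.5], [0.01, 1.98], [-2.84, 2.84]. Speed limits (rad/s): [2.79, 2.79, 3.14, 3.14, 3.14, 3.14, 3.14].

### API

Orientations are given as a 3x3 rotation matrix whose columns are the frame's x, y, z axes.
In Python, from bench import * gives the robot as it stands. The module is installed in compiled form; this text tells all that it offers.
- The arm moves only by the tool send_rows, never from a script. Its argument "rows" is a list of rows, each a list of 4 numbers: the shift along the world's x, y, z in m, then the turn about the world's z in rad. A call has exactly 5 rows; each row is the pose to reach, as a shift and turn from the pose commanded when the call began; what a row does not reach only later rows make up. A row lasts 1/10 s, in which the tool goes at most 50 mm and 8.59 degrees, less where a joint would pass 70% of its speed; a pose out of reach is approached as far as the arm can. A call with a gripper value outside its range is refused whole. "fingers" is the closure, from 0 (fully open) to 1 (shut), set as the call begins (left out, the last holds). The fingers move at their own pace and stop on an object; "force" is the grip in N (left out, the last holds). Time passes only in rows, so rows that repeat a pose let the fingers close, or fill a call up. It gives the time, the measured TCP pose, the force, the opening and the grip force at its end, in the units of the state.
- sense(): the state, without advancing time (a new reading comes with each control period).
- grab_frame(name): name is "scene" or "top" or "wrist"; returns the picture (384x512x3 uint8, red, green, blue); there is no depth.
- calibration(name): a dict with "mtx" (3x3 intrinsics, pixels), "eye" and "rotation" of the camera in the world; the wrist camera has in their place "mount" (4x4, takes a point from camera to tool coordinates, whose origin is the TCP and whose axes are the flange's). Camera axes: x right, y down, z forward; pixel columns grow to the right and rows downward; lengths in m; the calibration is good to about 2 mm. A picture is of the moment at which its call begins: read the wrist's pose just before it. calibration takes no time and is no camera call.
- close_job(): hands the job in; it is judged then, once.
The state is a dict: "clock": time; "qpos": joint angles; "dq": joint speeds; "joint_efforts": joint torques, N m; "eef_pos": TCP position; "orientation": TCP orientation; "wrist_force": force on the tool from outside, world axes, zero at the start; "moment": the same for the moment, N m; "grip_width": finger opening in m; "grip_force": force on a finger pad.
Only numpy, scipy, OpenCV 4.12 (cv2) and the standard library are available. Lean on these libraries where they do the work, as an engineer would, in place of code of your own. Each camera call takes 0.05 s, during which the arm holds its last target. There are 200 camera calls.

### The job

Close up the logger case: first swing its blue sloping cover fully shut, then push the yellow center pin of each of the two black push rivets straight in until it is fully home, about flush with its collar. Press firmly but never force anything (stay well below 40 N), leave the spirit level, tape measure and screwdriver where they are, and let go.

Things in the scene. Friction and masses are not known exactly. Their poses are not given: they have to be found in the camera images.
- case: Grey wedge-shaped plastic logger case fixed to the bench, 160 mm deep (x), 240 mm wide (y). Origin: on the bench under its middle; x level, from the low front to the high back, z up. Its top slopes 35 degrees: low in front (robot side, 50 mm high), high at the back (148 mm).
- cover (a joint): Hinge angle of the blue cover (rad): 0 shut, larger = more open. It starts open 0.35 to 0.75 rad and stays where it is left (stiff hinge: 2 to 6 N at its free edge moves it); shut, it meets a stop with a rubber seal that gives a few mm.
- cover_hinge (a point): Point at the middle of the cover's hinge, at case x = +70, z = 147.5 mm. The axes are the cover's: x up the slope from free edge to hinge, y along the hinge (the opening turns about +y), z outward, square to the cover. The cover is 8 mm thick (z 0 to 8), 170 mm from hinge to free edge and 244 mm wide.
- cover_pad (a point): Middle of the white press pad (30 x 60 mm) on the cover's outer face, between the rivets near the free edge: 150 mm from the hinge (cover x = -150, y = 0, z = 8 mm). A good place to press the cover shut. Axes as the cover.
- pin_left (a joint): How far the left (+y of the case) rivet's yellow pin is pushed into its collar (m): 0 right out, 0.014 fully home (firm stop). Starts 0 to 0.004. The pin holds by friction: 7 to 9 N moves it (a little more when fast), and it stays where it is left.
- pin_right (a joint): The same for the right (-y) rivet.
- top_left (a point): Middle of the flat round top of the left pin, 30 mm in diameter; z axis outward along the pin (square to the cover). Right out it stands 15 mm above the collar's top; fully home 1 mm.
- top_right (a point): The same for the right pin.
- rim_left (a point): Middle of the top of the left rivet's black collar, 56 mm across, 20 mm above the cover, at cover x = -130, y = +65 mm. Sprung: pushed, it first sinks (not alike on the two rivets, 18 mm at most), only then does its pin move in it; let go, it springs back. The depth needed cannot be told at rest: press until the force is clearly above what moves the pin (14 to 18 N).
- rim_right (a point): The same for the right rivet, at cover y = -65 mm.
- level: Yellow spirit level, 200 x 22 x 45 mm, standing on edge beside the case (+y side). Leave alone. Origin: middle of its underside, length along x.
- tape: Green tape measure, 70 x 38 x 66 mm, standing beside the case (-y side). Leave alone. Origin: middle of its underside.
- driver: Screwdriver with red handle, 180 mm long, lying on the bench at the -y side. Leave alone. Origin: under its middle.
- bar_mid (a point): Middle of the aluminium carrying bar, 22 mm thick, that runs along y over the rivets, at case x = -50, z = 275 mm; upright posts at case y = +/-155 mm. It blocks a vertical tool over the pins: come in square to the slope from the robot's side, leaning under the bar. Axes as the case.

How it is judged:
On the way:
1. the cover is shut before the second pin is driven home (value of joint cover below 0.04 rad and value of joint any of pin_left, pin_right below 0.009 m), for 0.1 s.
At the end, for the whole second after the job is handed in: The cover is shut (within 0.04 rad), both pins are pushed in to within 2 mm of fully home, and the spirit level, tape measure and screwdriver are within 20 mm of where they stood (value of joint cover below 0.04 rad and value of joint each of pin_left, pin_right above 0.012 m and distance of each of level, tape, driver from where it was at the start of the episode below 0.02 m); the robot touches nothing.
It fails at once if the cover, its rivets or the case pressed with more than 40 N (contact force between case and anything else above 40 N).
It fails at once if spirit level, tape measure or screwdriver moved more than 30 mm (distance of any of level, tape, driver from where it was at the start of the episode above 0.03 m).
It also fails if it takes over 50 s, if anything falls off the work surface, if the arm or the gripper's body presses on something with over 40 N, if the wrist force passes 120 N, or if a joint passes its speed limit or range.

## Working session

There is one attempt and no reset: what is moved stays moved. The work goes in short steps, Python scripts to look and compute and a tool call to move; the robot and the scene stay as the last step left them, time stands still between calls to the robot, and variables do not carry over. Pictures are saved under pics/ and viewed, at most 10 in all, crops included, and the job is handed in when it is done.

Besides the shell and the picture viewer there is one more tool, called after "Call:" as name(argument=value, ...), one argument or row to a line, values as JSON. send_rows: Moves the arm, as the interface text tells. Its arguments: {"type":"object","properties":{"rows":{"type":"array","items":{"type":"array","items":{"type":"number"}}},"fingers":{"type":"number"},"force":{"type":"number"}},"required":["rows"]}

```bash
mkdir -p pics; ls; python3 - <<'E'
from bench import *
import numpy as np,cv2
np.set_printoptions(precision=4,suppress=True)
s=sense()
for k,v in s.items(): print(k,np.array(v).tolist())
ims=[]
for n in("scene","top"):
    im=grab_frame(n); cv2.imwrite(f"pics/{n}0.png",im[...,::-1]); c=calibration(n); print(n,{k:np.round(v,4).tolist() for k,v in c.items()})
print(calibration("wrist"))
a=cv2.imread("pics/scene0.png");b=cv2.imread("pics/top0.png")
E
```

```text
pics
clock 0.0
qpos [-1.3455036138896508, 0.6158926463992036, -0.012617488799313573, 1.4248940231598448, 0.008094659057170847, 1.1034001640610573, -0.04037586524250207]
dq [-0.0007907385921904357, -0.0013032635542745059, 0.0010807854712219006, -0.0016544211045062492, 0.00046138185714073563, -0.0018158587545632735, -0.00012424989329613232]
joint_efforts [1.2270321292362496e-05, -45.893239974975586, 0.20898126997053623, -16.574517488479614, -0.06116991396993399, 0.0204279221361503, 0.00021836546693521086]
eef_pos [0.16173298837322497, 0.6287378171332603, 0.21750004057249295]
orientation [[-0.9684895504992053, 0.24905346075280105, -0.0006035403054386318], [0.2490541901099744, 0.9684863973703084, -0.0024715374457805568], [-3.102437816973825e-05, -0.002543972431875683, -0.9999967636156397]]
wrist_force [-0.47322824938303054, -0.2217912064003115, 0.13568407067732607]
moment [-0.022093952858289884, -0.00010341410349780338, -0.0191039760473504]
grip_force 0.0
grip_width 0.09329253896055284
scene {'mtx': [[418.7992, 0.0, 259.2303], [0.0, 418.7992, 193.2163], [0.0, 0.0, 1.0]], 'eye': [1.2479, 0.7433, 0.7904], 'rotation': [[-0.7769, 0.3388, -0.5307], [0.6294, 0.4392, -0.641], [0.0159, -0.832, -0.5545]]}
top {'mtx': [[450.9706, 0.0, 252.101], [0.0, 450.9706, 186.7067], [0.0, 0.0, 1.0]], 'eye': [0.458, 0.0048, 1.4119], 'rotation': [[0.0226, -0.9893, 0.1442], [-0.9997, -0.0225, 0.0018], [0.0015, -0.1442, -0.9895]]}
{'mtx': array([[339.1328,   0.    , 255.3196],
       [  0.    , 339.1328, 185.0346],
       [  0.    ,   0.    ,   1.    ]]), 'mount': array([[-0.0005, -0.966 , -0.2584,  0.0709],
       [ 1.    , -0.0005,  0.0001,  0.0003],
       [-0.0002, -0.2584,  0.966 , -0.1657],
       [ 0.    ,  0.    ,  0.    ,  1.    ]])}
```

View pics/scene0.png

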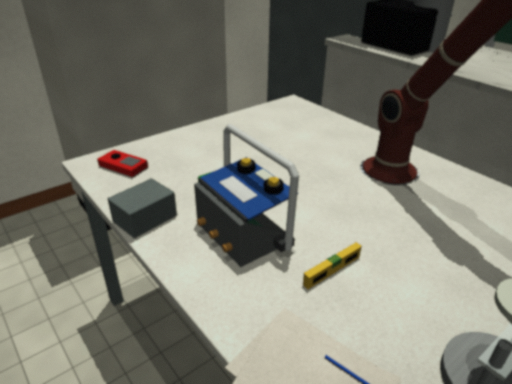

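View pics/top0.png

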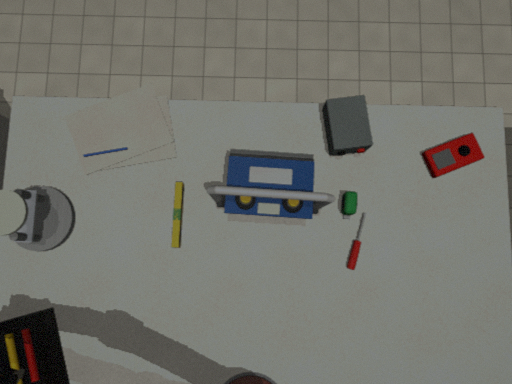

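The top view shows the case mid-bench near (270,190), with the bar directly over the rivets at (245,198) and (292,202). The level is at (177,214), the tape at (349,203) and the driver at (355,240). A vertical tool is blocked by the bar and the rows carry no tilt. I'll check whether the start tilt can change where the arm nears its joint limits, in free space high up.

Call:
send_rows(
  rows=[
    [0,0,0.05,0],
    [0,0,0.1,0],
    [0,0,0.15,0],
    [0,0,0.2,0],
    [0,0,0.25,0],
  ],
  fingers=1,
)

```text
clock: 0.6
eef_pos: [0.1618, 0.6288, 0.4705]
orientation: [[-0.968, 0.249, -0.0], [0.249, 0.968, -0.0], [0.0, -0.001, -1.0]]
wrist_force: [0.3, 0.2, 0.1]
grip_width: 0.0577
grip_force: 0.0
```

Call:
send_rows(
  rows=[
    [0,0,0.05,0],
    [0,0,0.1,0],
    [0,0,0.15,0],
    [0,0,0.2,0],
    [0,0,0.25,0],
  ],
)

```text
clock: 1.1
eef_pos: [0.1494, 0.5932, 0.6021]
orientation: [[-0.969, 0.247, 0.012], [0.247, 0.965, 0.087], [0.01, 0.087, -0.996]]
wrist_force: [-0.5, 1.0, -1.5]
grip_width: 0.0173
grip_force: 0.0
```

```bash
python3 - <<'E'
from bench import *
import numpy as np
np.set_printoptions(precision=3,suppress=True)
s=sense()
for k in('clock','qpos','eef_pos','orientation','grip_width'): print(k,np.array(s[k]))
E
```

```text
clock 1.1
qpos [-1.483  0.493  0.361  0.6   -0.208  1.982  0.059]
eef_pos [0.149 0.593 0.602]
orientation [[-0.969  0.247  0.012]
 [ 0.247  0.965  0.087]
 [ 0.01   0.087 -0.996]]
grip_width 0.01732597180336046
```

The tool tilts outward by 5° once joint 6 saturates. I'll push further, then come back down to see whether the tilt is retained.

Call:
send_rows(
  rows=[
    [0,0,0.1,0],
    [0,0,0.2,0],
    [0,0,0.3,0],
    [0,0,0.4,0],
    [0,0,0.5,0],
  ],
)

```text
clock: 1.6
eef_pos: [0.135, 0.534, 0.6555]
orientation: [[-0.968, 0.247, 0.029], [0.249, 0.957, 0.146], [0.009, 0.148, -0.989]]
wrist_force: [-0.4, 0.1, -0.3]
grip_width: 0.0006
grip_force: 0.0
```

Call:
send_rows(
  rows=[
    [0,0,-0.05,0],
    [0,0,-0.1,0],
    [0,0,-0.15,0],
    [0,0,-0.2,0],
    [0,0,-0.2,0],
  ],
)

```text
clock: 2.1
eef_pos: [0.1329, 0.5267, 0.4442]
orientation: [[-0.968, 0.25, 0.024], [0.251, 0.961, 0.12], [0.007, 0.123, -0.992]]
wrist_force: [0.2, -0.0, -0.3]
grip_width: 0.0005
grip_force: 0.0
```

```bash
python3 - <<'E'
from bench import *
import numpy as np
np.set_printoptions(precision=3,suppress=True)
s=sense()
for k in('clock','qpos','eef_pos','orientation','grip_width'): print(k,np.array(s[k]))
E
```

```text
clock 2.1
qpos [-1.549  0.246  0.256  1.412 -0.072  1.369  0.023]
eef_pos [0.133 0.527 0.444]
orientation [[-0.968  0.25   0.024]
 [ 0.251  0.961  0.12 ]
 [ 0.007  0.123 -0.992]]
grip_width 0.0005208442438312947
```

Tilt is retained between calls, so I can build up lean this way. I'll go round to the front of the robot, a little to the −y side to cancel the sideways lean, and push diagonally out and up there.

Call:
send_rows(
  rows=[
    [0.04,-0.03,0.01,-0.05],
    [0.08,-0.06,0.02,-0.1],
    [0.12,-0.09,0.03,-0.15],
    [0.16,-0.12,0.04,-0.2],
    [0.2,-0.15,0.05,-0.25],
  ],
)

```text
clock: 2.6
eef_pos: [0.334, 0.3876, 0.5099]
orientation: [[-0.875, 0.478, 0.072], [0.483, 0.864, 0.142], [0.006, 0.159, -0.987]]
wrist_force: [0.6, 0.3, -0.9]
grip_width: 0.0007
grip_force: 0.0
```

Call:
send_rows(
  rows=[
    [0.04,-0.03,0,0],
    [0.07,-0.07,0,0],
    [0.1,-0.11,0,0],
    [0.13,-0.15,0,0],
    [0.16,-0.19,0,0],
  ],
)

```text
clock: 3.1
eef_pos: [0.4942, 0.197, 0.5094]
orientation: [[-0.877, 0.475, 0.074], [0.481, 0.866, 0.139], [0.002, 0.157, -0.988]]
wrist_force: [1.4, 0.8, 0.1]
grip_width: 0.0004
grip_force: 0.0
```

Call:
send_rows(
  rows=[
    [0.01,-0.05,0,0],
    [0.03,-0.1,0,0],
    [0.05,-0.14,0,0],
    [0.06,-0.19,0,0],
    [0.07,-0.24,0,0],
  ],
)

```text
clock: 3.6
eef_pos: [0.5637, -0.0416, 0.5087]
orientation: [[-0.877, 0.474, 0.073], [0.48, 0.867, 0.135], [0.001, 0.154, -0.988]]
wrist_force: [1.1, 0.3, -0.1]
grip_width: 0.0003
grip_force: 0.0
```

Call:
send_rows(
  rows=[
    [0.02,-0.04,0,0],
    [0.05,-0.08,0.02,0],
    [0.08,-0.1,0.05,0],
    [0.11,-0.12,0.08,0],
    [0.14,-0.13,0.12,0],
  ],
)

```text
clock: 4.1
eef_pos: [0.6505, -0.135, 0.5514]
orientation: [[-0.881, 0.467, 0.073], [0.472, 0.872, 0.126], [-0.004, 0.145, -0.989]]
wrist_force: [0.3, 2.5, -0.1]
grip_width: 0.0005
grip_force: 0.0
```

Call:
send_rows(
  rows=[
    [0.07,-0.02,0.05,0],
    [0.14,-0.04,0.1,0],
    [0.21,-0.06,0.15,0],
    [0.28,-0.08,0.2,0],
    [0.35,-0.1,0.25,0],
  ],
)

```text
clock: 4.6
eef_pos: [0.6891, -0.1469, 0.5876]
orientation: [[-0.861, 0.467, 0.202], [0.487, 0.872, 0.057], [-0.15, 0.148, -0.978]]
wrist_force: [0.6, -2.0, -0.6]
grip_width: 0.0003
grip_force: 0.0
```

```bash
python3 - <<'E'
from bench import *
import numpy as np,cv2
np.set_printoptions(precision=3,suppress=True)
s=sense()
for k in('clock','qpos','eef_pos','orientation','grip_width'): print(k,np.array(s[k]))
E
```

```text
clock 4.6
qpos [ 0.255  0.663 -0.17   0.309  0.023  1.981  1.209]
eef_pos [ 0.689 -0.147  0.588]
orientation [[-0.861  0.467  0.202]
 [ 0.487  0.872  0.057]
 [-0.15   0.148 -0.978]]
grip_width 0.0002757890542189318
```

Call:
send_rows(
  rows=[
    [-0.03,-0.03,-0.02,0.14],
    [-0.06,-0.06,-0.04,0.28],
    [-0.08,-0.09,-0.05,0.42],
    [-0.08,-0.12,-0.05,0.5],
    [-0.06,-0.15,-0.04,0.5],
  ],
)

```text
clock: 5.1
eef_pos: [0.6262, -0.2851, 0.5475]
orientation: [[-0.989, -0.035, 0.144], [-0.011, 0.986, 0.166], [-0.148, 0.162, -0.976]]
wrist_force: [-50.1, 16.8, 0.2]
grip_width: 0.0004
grip_force: 0.0
```

Call:
send_rows(
  rows=[
    [0.07,-0.03,0.06,0],
    [0.14,-0.06,0.12,0],
    [0.21,-0.09,0.18,0],
    [0.28,-0.12,0.24,0],
    [0.35,-0.15,0.3,0],
  ],
)

```text
clock: 5.6
eef_pos: [0.6735, -0.2908, 0.5506]
orientation: [[-0.975, -0.019, 0.219], [0.009, 0.992, 0.125], [-0.22, 0.124, -0.968]]
wrist_force: [0.3, -0.4, -0.8]
grip_width: 0.0005
grip_force: 0.0
```

Call:
send_rows(
  rows=[
    [0.07,-0.03,0.06,0],
    [0.14,-0.06,0.12,0],
    [0.21,-0.09,0.18,0],
    [0.28,-0.12,0.24,0],
    [0.35,-0.15,0.3,0],
  ],
)

```text
clock: 6.1
eef_pos: [0.6953, -0.2819, 0.5493]
orientation: [[-0.966, -0.032, 0.257], [0.001, 0.992, 0.127], [-0.259, 0.123, -0.958]]
wrist_force: [0.1, 0.0, -0.4]
grip_width: 0.0004
grip_force: 0.0
```

```bash
python3 - <<'E'
from bench import *
import numpy as np,cv2
np.set_printoptions(precision=3,suppress=True)
s=sense()
for k in('clock','qpos','eef_pos','orientation'): print(k,np.array(s[k]))
E
```

```text
clock 6.1
qpos [ 0.364  0.781  0.712  0.262 -0.854  1.983  2.025]
eef_pos [ 0.695 -0.282  0.549]
orientation [[-0.966 -0.032  0.257]
 [ 0.001  0.992  0.127]
 [-0.259  0.123 -0.958]]
```

Call:
send_rows(
  rows=[
    [0,-0.02,-0.03,0],
    [0,-0.04,-0.06,0],
    [0,-0.06,-0.1,0],
    [0,-0.09,-0.14,0],
    [0.02,-0.1,-0.18,0],
  ],
)

```text
clock: 6.6
eef_pos: [0.7139, -0.3859, 0.3715]
orientation: [[-0.965, -0.029, 0.26], [0.003, 0.993, 0.121], [-0.262, 0.118, -0.958]]
wrist_force: [0.7, -0.6, 0.4]
grip_width: 0.0004
grip_force: 0.0
```

Call:
send_rows(
  rows=[
    [0.08,-0.05,0,0],
    [0.16,-0.1,0,0],
    [0.24,-0.14,0,0],
    [0.32,-0.18,0,0],
    [0.4,-0.23,0,0],
  ],
)

```text
clock: 7.1
eef_pos: [0.7956, -0.4239, 0.3171]
orientation: [[-0.958, -0.025, 0.286], [0.006, 0.994, 0.107], [-0.287, 0.105, -0.952]]
wrist_force: [0.3, 0.8, 0.1]
grip_width: 0.0004
grip_force: 0.0
```

Call:
send_rows(
  rows=[
    [0.08,-0.05,0,0],
    [0.16,-0.1,0,0],
    [0.24,-0.14,0,0],
    [0.32,-0.18,0,0],
    [0.4,-0.23,0,0],
  ],
)

```text
clock: 7.6
eef_pos: [0.8327, -0.4357, 0.2595]
orientation: [[-0.945, -0.021, 0.325], [0.008, 0.996, 0.089], [-0.326, 0.087, -0.941]]
wrist_force: [0.7, -0.7, -0.5]
grip_width: 0.0006
grip_force: 0.0
```

```bash
python3 - <<'E'
from bench import *
import numpy as np,cv2
np.set_printoptions(precision=3,suppress=True)
s=sense()
for k in('clock','qpos','eef_pos','orientation'): print(k,np.array(s[k]))
E
```

```text
clock 7.6
qpos [ 0.445  1.197  1.158  0.262 -1.361  1.625  2.227]
eef_pos [ 0.833 -0.436  0.26 ]
orientation [[-0.945 -0.021  0.325]
 [ 0.008  0.996  0.089]
 [-0.326  0.087 -0.941]]
```

Call:
send_rows(
  rows=[
    [0.08,-0.06,0.08,0],
    [0.16,-0.12,0.16,0],
    [0.24,-0.18,0.24,0],
    [0.32,-0.24,0.32,0],
    [0.4,-0.3,0.4,0],
  ],
)

```text
clock: 8.1
eef_pos: [0.8176, -0.4404, 0.3227]
orientation: [[-0.933, -0.013, 0.36], [0.012, 0.998, 0.066], [-0.36, 0.066, -0.931]]
wrist_force: [-0.7, -0.4, 0.2]
grip_width: 0.0007
grip_force: 0.0
```

Call:
send_rows(
  rows=[
    [0.08,-0.06,0.04,0],
    [0.16,-0.12,0.08,0],
    [0.24,-0.18,0.12,0],
    [0.32,-0.24,0.16,0],
    [0.4,-0.3,0.2,0],
  ],
)

```text
clock: 8.6
eef_pos: [0.8244, -0.4563, 0.3206]
orientation: [[-0.92, -0.005, 0.392], [0.014, 0.999, 0.046], [-0.392, 0.048, -0.919]]
wrist_force: [1.0, 0.6, -0.1]
grip_width: 0.0002
grip_force: 0.0
```

Call:
send_rows(
  rows=[
    [0.08,-0.06,0.04,0],
    [0.16,-0.12,0.08,0],
    [0.24,-0.18,0.12,0],
    [0.32,-0.24,0.16,0],
    [0.4,-0.3,0.2,0],
  ],
)

```text
clock: 9.1
eef_pos: [0.8314, -0.4707, 0.3226]
orientation: [[-0.905, 0.003, 0.425], [0.015, 1.0, 0.024], [-0.425, 0.028, -0.905]]
wrist_force: [-0.2, -0.3, 0.0]
grip_width: 0.0008
grip_force: 0.0
```

```bash
python3 - <<'E'
from bench import *
import numpy as np,cv2
np.set_printoptions(precision=3,suppress=True)
s=sense()
for k in('clock','qpos','eef_pos','orientation'): print(k,np.array(s[k]))
E
```

```text
clock 9.1
qpos [ 0.478  1.136  1.147  0.262 -1.361  1.566  2.242]
eef_pos [ 0.831 -0.471  0.323]
orientation [[-0.905  0.003  0.425]
 [ 0.015  1.     0.024]
 [-0.425  0.028 -0.905]]
```

Call:
send_rows(
  rows=[
    [0.1,0.02,0.06,0],
    [0.2,0.04,0.12,0],
    [0.3,0.06,0.18,0],
    [0.4,0.08,0.24,0],
    [0.5,0.1,0.3,0],
  ],
)

```text
clock: 9.6
eef_pos: [0.8875, -0.363, 0.366]
orientation: [[-0.89, 0.01, 0.457], [0.015, 1.0, 0.009], [-0.457, 0.015, -0.89]]
wrist_force: [1.0, 0.5, -0.2]
grip_width: 0.0003
grip_force: 0.0
```

Call:
send_rows(
  rows=[
    [0.1,0,0.05,0],
    [0.2,0,0.1,0],
    [0.3,0,0.15,0],
    [0.4,0,0.2,0],
    [0.5,0,0.25,0],
  ],
)

```text
clock: 10.1
eef_pos: [0.9229, -0.302, 0.3794]
orientation: [[-0.871, 0.017, 0.49], [0.017, 1.0, -0.005], [-0.49, 0.004, -0.872]]
wrist_force: [0.2, -0.0, -0.8]
grip_width: 0.0005
grip_force: 0.0
```

Call:
send_rows(
  rows=[
    [0.1,0,0.05,0],
    [0.2,0,0.1,0],
    [0.3,0,0.15,0],
    [0.4,0,0.2,0],
    [0.5,0,0.25,0],
  ],
)

```text
clock: 10.6
eef_pos: [0.9508, -0.2502, 0.3907]
orientation: [[-0.851, 0.022, 0.525], [0.016, 1.0, -0.016], [-0.525, -0.005, -0.851]]
wrist_force: [-0.6, -0.6, 0.8]
grip_width: 0.0006
grip_force: 0.0
```

```bash
python3 - <<'E'
from bench import *
import numpy as np,cv2
np.set_printoptions(precision=3,suppress=True)
s=sense()
for k in('clock','qpos','eef_pos','orientation'): print(k,np.array(s[k]))
# case measurement
C=calibration("top");K,R,e=C['mtx'],C['rotation'],C['eye']
def ray(uv,z):
    d=R@np.linalg.solve(K,[*uv,1]); return e+d*(z-e[2])/d[2]
im=cv2.imread("pics/top0.png");hsv=cv2.cvtColor(im,cv2.COLOR_BGR2HSV)
def blobs(lo,hi,roi,amin=10):
    m=cv2.inRange(hsv,lo,hi);k=np.zeros_like(m);x0,y0,x1,y1=roi;k[y0:y1,x0:x1]=m[y0:y1,x0:x1]
    n,l,st,c=cv2.connectedComponentsWithStats(k);return [(st[i].tolist(),c[i]) for i in range(1,n) if st[i][4]>=amin]
print('yellow',blobs((18,100,100),(35,255,255),(150,140,340,260)))
print('bar ends', ray((217,190),.275),ray((331,198),.275))
big=cv2.resize(im[130:270,160:390],None,fx=3.4,fy=3.4,interpolation=cv2.INTER_CUBIC);cv2.imwrite("pics/c0.png",big)
a=cv2.imread("pics/scene0.png")[110:300,170:380];cv2.imwrite("pics/c1.png",cv2.resize(a,None,fx=3,fy=3,interpolation=cv2.INTER_CUBIC))
E
```

```text
clock 10.6
qpos [ 0.172  1.085  1.263  0.263 -1.361  1.45   1.963]
eef_pos [ 0.951 -0.25   0.391]
orientation [[-0.851  0.022  0.525]
 [ 0.016  1.    -0.016]
 [-0.525 -0.005 -0.851]]
yellow [([174, 182, 8, 27, 184], array([177.679, 195.103])), ([241, 196, 10, 7, 58], array([245.241, 198.672])), ([289, 199, 10, 7, 58], array([293.207, 201.966])), ([172, 218, 8, 30, 195], array([175.456, 232.785]))]
bar ends [0.613 0.096 0.275] [ 0.599 -0.194  0.275]
```

View pics/c0.png

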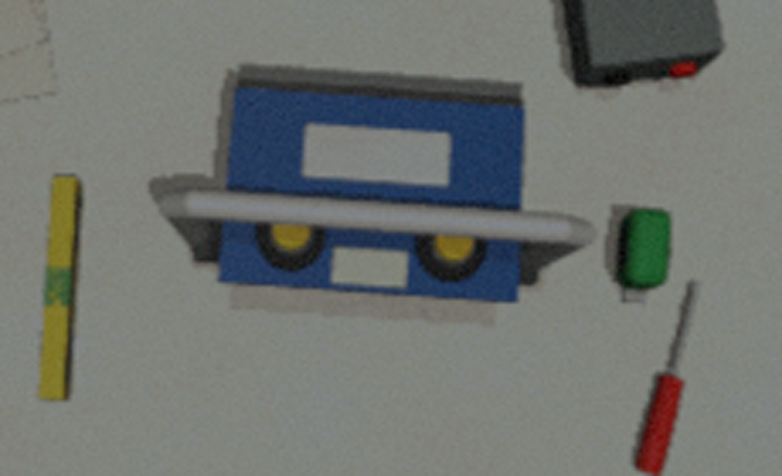

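View pics/c1.png

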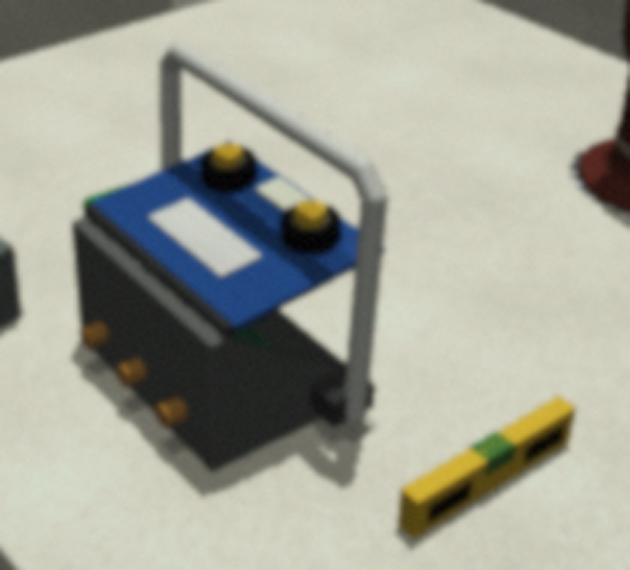

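The crop shows the cover's hinge corners at crop (237,88)/(523,105), its free-edge corners at (219,281)/(518,300), pins at (292,233)/(454,247) and the pad at (370,268). The scene crop shows the cover standing open roughly level, with both pins out.

```bash
cat > m.py <<'E'
import numpy as np
from bench import *
np.set_printoptions(precision=4,suppress=True)
def proj(n,p):
    C=calibration(n);q=C['rotation'].T@(np.array(p)-C['eye']);u=C['mtx']@q;return u[:2]/u[2]
def ray(n,uv,z):
    C=calibration(n);d=C['rotation']@np.linalg.solve(C['mtx'],[*uv,1]);e=C['eye'];return e+d*(z-e[2])/d[2]
E
python3 - <<'E'
from m import *
from scipy.optimize import least_squares
cr=lambda a:np.array(a)/3.4+[160,130]-.3
b=[ray("top",cr(p),.275) for p in((175,203),(575,228))];print("bar",b)
H=[ray("top",cr(p),.152) for p in((237,88),(523,105))];print("hinge",H,np.linalg.norm(H[0]-H[1]))
# unknown cx,cy,yaw,theta from corner/pin/pad pixels
def world(p,case): 
    c,s=np.cos(p[2]),np.sin(p[2]);return np.array([p[0]+c*case[0]-s*case[1],p[1]+s*case[0]+c*case[1],case[2]])
def cov(p,v,th=None):
    a=np.radians(35)-(p[3] if th is None else th);x,y,z=v
    return world(p,[.07+x*np.cos(a)-z*np.sin(a),y,.1475+x*np.sin(a)+z*np.cos(a)])
obs=[("top",cr((237,88)),(0,.122,.008)),("top",cr((523,105)),(0,-.122,.008)),("top",cr((219,281)),(-.17,.122,.008)),("top",cr((518,300)),(-.17,-.122,.004)),("top",cr((370,268)),(-.15,0,.008)),
("scene",np.array((235,328))/3+[170,110],(0,.122,.008)),("scene",np.array((88,203))/3+[170,110],(0,-.122,.008)),("scene",np.array((280,193))/3+[170,110],(-.15,0,.008)),("scene",np.array((312,207))/3+[170,110],(-.13,.065,.04)),("scene",np.array((230,148))/3+[170,110],(-.13,-.065,.04))]
r=least_squares(lambda p:np.concatenate([proj(n,cov(p,v))-u for n,u,v in obs]),[.65,-.04,-.05,.5],loss='soft_l1')
p=r.x;print("case",p);print(r.fun.reshape(-1,2))
print("barmid",world(p,[-.05,0,.275]),"pixel check",proj("top",world(p,[-.05,.155,.275])))
for th in(p[3],0):
    print("th",th,"pad",cov(p,(-.15,0,.008),th),"rimL",cov(p,(-.13,.065,.028),th),"rimR",cov(p,(-.13,-.065,.028),th),"n",cov(p,(0,0,1),th)-cov(p,(0,0,0),th))
E
```

```text
bar [array([0.6144, 0.1108, 0.275 ]), array([ 0.6023, -0.1886,  0.275 ])]
hinge [array([0.7298, 0.0737, 0.152 ]), array([ 0.7207, -0.1662,  0.152 ])] 0.2400729138912075
case [ 0.6575 -0.0417 -0.0333  0.6902]
[[-1.4739 -1.111 ]
 [ 0.1226 -1.3916]
 [-0.3296  1.0827]
 [-0.1561  0.6553]
 [-0.2698  0.2395]
 [-0.3649 -1.757 ]
 [-0.696  -1.2512]
 [ 2.0041  0.7428]
 [-0.2175 -0.8688]
 [-0.9017 -0.2899]]
barmid [ 0.6075 -0.0401  0.275 ] pixel check [209.5553 190.0146]
th 0.6902148540477285 pad [ 0.5787 -0.0391  0.1674] rimL [0.6023 0.0251 0.1857] rimR [ 0.598  -0.1048  0.1857] n [ 0.0792 -0.0026  0.9969]
th 0 pad [ 0.6001 -0.0398  0.068 ] rimL [0.6072 0.025  0.0959] rimR [ 0.6028 -0.105   0.0959] n [-0.5733  0.0191  0.8192]
```

Measurement holds together: bar middle is (.6075,−.040) from the fit against (.608,−.039) measured, and the hinge width is 240 mm against 244 mm given. Case at (.6575,−.0417), yaw −0.033, cover open about 0.69 rad. The lean is now 32°. I'll go back over the bar to the front side.

Call:
send_rows(
  rows=[
    [-0.04,0.01,0.0,0],
    [-0.085,0.03,0.01,0],
    [-0.13,0.04,0.02,0],
    [-0.175,0.06,0.02,0],
    [-0.22,0.08,0.02,0],
  ],
)

```text
clock: 11.1
eef_pos: [0.7584, -0.1825, 0.4094]
orientation: [[-0.851, 0.023, 0.524], [0.017, 1.0, -0.016], [-0.524, -0.004, -0.852]]
wrist_force: [0.5, -0.8, 1.9]
grip_width: 0.0002
grip_force: 0.0
```

Call:
send_rows(
  rows=[
    [-0.04,0.02,0.0,0],
    [-0.085,0.05,0.0,0],
    [-0.13,0.07,0.0,0],
    [-0.175,0.1,0.0,0],
    [-0.22,0.13,0.0,0],
  ],
)

```text
clock: 11.6
eef_pos: [0.5574, -0.0662, 0.4089]
orientation: [[-0.855, 0.027, 0.518], [0.021, 1.0, -0.017], [-0.518, -0.004, -0.855]]
wrist_force: [-0.6, 1.0, 1.6]
grip_width: 0.0009
grip_force: 0.0
```

```bash
python3 - <<'E'
from m import *
s=sense()
for k in('clock','qpos','eef_pos','orientation'): print(k,np.array(s[k]))
E
```

```text
clock 11.6
qpos [-0.9858  0.1879  1.3086  1.8447 -0.451   0.7521  2.0684]
eef_pos [ 0.5574 -0.0662  0.4089]
orientation [[-0.855   0.027   0.5179]
 [ 0.0213  0.9996 -0.0171]
 [-0.5181 -0.0036 -0.8553]]
```

Call:
send_rows(
  rows=[
    [-0.04,0.01,0.0,0],
    [-0.08,0.02,0.0,0],
    [-0.1,0.026,-0.03,-0.01],
    [-0.1,0.026,-0.07,-0.02],
    [-0.1,0.026,-0.11,-0.02],
  ],
)

```text
clock: 12.1
eef_pos: [0.4573, -0.0357, 0.2997]
orientation: [[-0.852, 0.035, 0.522], [0.032, 0.999, -0.014], [-0.522, 0.004, -0.853]]
wrist_force: [1.7, 0.5, -3.0]
grip_width: 0.0002
grip_force: 0.0
```

Call:
send_rows(
  rows=[
    [0.02,0,-0.03,0],
    [0.04,0,-0.05,0],
    [0.06,0,-0.06,0],
    [0.08,0,-0.07,0],
    [0.09,0,-0.08,0],
  ],
)

```text
clock: 12.6
eef_pos: [0.5444, -0.0385, 0.2276]
orientation: [[-0.852, 0.043, 0.522], [0.033, 0.999, -0.029], [-0.523, -0.007, -0.852]]
wrist_force: [1.4, 0.2, 1.5]
grip_width: 0.0004
grip_force: 0.0
```

```bash
python3 - <<'E'
from m import *
import cv2
s=sense()
for k in('clock','qpos','eef_pos','orientation'): print(k,np.array(s[k]))
cv2.imwrite("pics/a.png",np.vstack([cv2.resize(grab_frame("scene")[100:300,130:430],None,fx=2,fy=2)[...,::-1]]))
w=grab_frame("wrist");cv2.imwrite("pics/w.png",w[...,::-1])
E
```

```text
clock 12.6
qpos [-0.4155  0.2936  0.559   2.2036 -0.9171  0.2111  2.4685]
eef_pos [ 0.5444 -0.0385  0.2276]
orientation [[-0.8518  0.0433  0.5221]
 [ 0.033   0.999  -0.0289]
 [-0.5229 -0.0074 -0.8524]]
```

View pics/a.png

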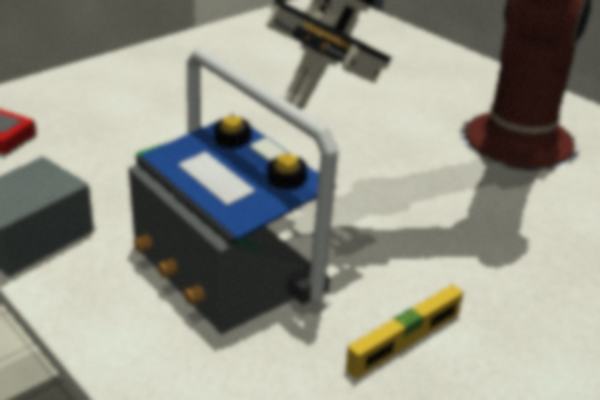

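View pics/w.png

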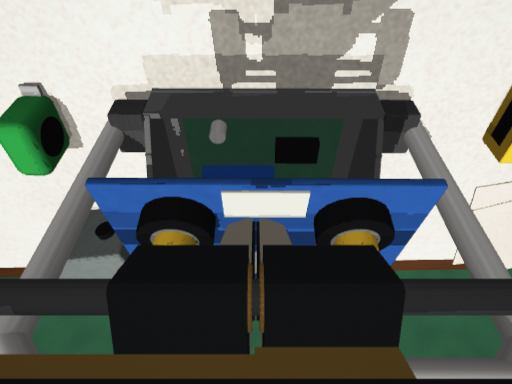

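The scene picture shows the fingers under the bar on the robot side, well clear of it. The wrist picture shows the white pad centred ahead of the closed fingers (265,205), with both pins beyond. Closing the cover along its arc.

Call:
send_rows(
  rows=[
    [0.015,0,-0.02,0],
    [0.03,0,-0.04,0],
    [0.033,0,-0.055,0],
    [0.034,0,-0.07,0],
    [0.035,0,-0.085,0],
  ],
)

```text
clock: 13.2
eef_pos: [0.5838, -0.04, 0.1567]
orientation: [[-0.863, 0.045, 0.502], [0.035, 0.999, -0.03], [-0.503, -0.008, -0.864]]
wrist_force: [-2.4, -0.3, 2.8]
grip_width: 0.0004
grip_force: 1.4
```

Call:
send_rows(
  rows=[
    [0.001,0,-0.015,0],
    [0.003,0,-0.03,0],
    [0.006,0,-0.042,0],
    [0.009,0,-0.052,0],
    [0.012,0,-0.06,0],
  ],
)

```text
clock: 13.7
eef_pos: [0.6086, -0.04, 0.1161]
orientation: [[-0.884, 0.043, 0.466], [0.034, 0.999, -0.027], [-0.467, -0.008, -0.884]]
wrist_force: [-2.8, -0.4, 2.4]
grip_width: 0.0005
grip_force: 1.7
```

```bash
python3 - <<'E'
from m import *
s=sense()
for k in('clock','qpos','dq','eef_pos'): print(k,np.array(s[k]))
E
```

```text
clock 13.7
qpos [-0.0195  0.5457  0.0587  2.1066 -1.2914  0.0149  2.8408]
dq [ 0.0206  0.151  -0.02   -0.1088 -0.0062 -0.0008  0.0014]
eef_pos [ 0.6086 -0.04    0.1161]
```

Joint 6 has reached its lower limit (0.015), so the lean is being lost. I'll fit a small kinematic model from the recorded poses to see which lean and branch can reach the pins.

```bash
cat > kin.py <<'E'
from m import *
from scipy.spatial.transform import Rotation as Ro
from scipy.optimize import least_squares
D=[([-1.3455,.6159,-.0126,1.4249,.0081,1.1034,-.0404],[.1617,.6287,.2175]),([-1.549,.246,.256,1.412,-.072,1.369,.023],[.133,.527,.444]),([.255,.663,-.17,.309,.023,1.981,1.209],[.689,-.147,.588]),([.364,.781,.712,.262,-.854,1.983,2.025],[.695,-.282,.549]),([.445,1.197,1.158,.262,-1.361,1.625,2.227],[.833,-.436,.26]),([.172,1.085,1.263,.263,-1.361,1.45,1.963],[.951,-.25,.391]),([-.9858,.1879,1.3086,1.8447,-.451,.7521,2.0684],[.5574,-.0662,.4089]),([-.4155,.2936,.559,2.2036,-.9171,.2111,2.4685],[.5444,-.0385,.2276]),([-.0195,.5457,.0587,2.1066,-1.2914,.0149,2.8408],[.6086,-.04,.1161])]
LO=np.array([-3.12,-.3,-1.34,.26,-1.36,.01,-2.84]);HI=np.array([3.12,2.06,1.32,2.42,4.5,1.98,2.84])
def fk(q,L,s):
    y=lambda a:Ro.from_euler('y',a);z=lambda a:Ro.from_euler('z',a)
    A=z(s[0]*q[0])*y(q[1]);p=np.array([0,0,L[0]])+A.apply([0,0,L[1]])
    B=A*z(s[1]*q[2])*y(q[3]);p=p+B.apply([0,0,L[2]])
    C=B*z(s[2]*q[4])*y(q[5]);T=C*z(s[3]*q[6]+L[4]);return p+C.apply([0,0,L[3]]),T.as_matrix()
S=(-1,-1,-1,-1)
E
python3 - <<'E'
from kin import *
import itertools
for s in itertools.product((-1,),(1,-1),(1,-1)):
    s=s+(-1,)
    r=least_squares(lambda L:np.concatenate([fk(q,[*L,0],s)[0]-p for q,p in D]),[.36,.42,.4,.3])
    print(s,r.x,np.sqrt(r.cost*2/9))
E
```

```text
(-1, 1, 1, -1) [-0.5381  0.8915  0.2272 -0.2468] 0.30144526792907833
(-1, 1, -1, -1) [-0.2518  0.8017  0.2124 -0.0202] 0.3090961167551139
(-1, -1, 1, -1) [-0.108   0.6709  0.389   0.0417] 0.08540536170428858
(-1, -1, -1, -1) [0.2587 0.5405 0.381  0.3104] 0.01877193677904811
```

```bash
cat >> kin.py <<'E'
def fk(q,L):
    y=lambda a:Ro.from_euler('y',a);z=lambda a:Ro.from_euler('z',-a)
    A=z(q[0])*y(q[1]);p=np.array([0,0,L[0]])+z(q[0]).apply([L[5],L[6],0])+A.apply([L[7],L[8],L[1]])
    B=A*z(q[2])*y(q[3]);p=p+B.apply([L[9],L[10],L[2]])
    C=B*z(q[4])*y(q[5]);p=p+C.apply([0,0,L[3]]);T=C*z(q[6]+L[4]);return p,T.as_matrix()
def fit():
    R9=np.array([[-.8835,.043,.4664],[.034,.999,-.027],[-.467,-.008,-.884]]);R0=np.array([[-.9685,.249,-.0006],[.249,.9685,-.0025],[0,-.0025,-1]])
    f=lambda L:np.concatenate([fk(q,L)[0]-p for q,p in D]+[.1*(fk(D[0][0],L)[1]-R0).ravel(),.1*(fk(D[8][0],L)[1]-R9).ravel(),.01*np.array(L[5:])])
    r=least_squares(f,[.26,.54,.38,.31,0,0,0,0,0,0,0]);r2=least_squares(f,[.26,.54,.38,.31,np.pi,0,0,0,0,0,0])
    return min((r,r2),key=lambda r:r.cost)
E
python3 - <<'E'
from kin import *
r=fit();print(r.x,r.cost);print(r.fun[:27].reshape(-1,3)*1e3);print(fk(D[8][0],r.x)[1])
E
```

```text
[ 0.2543  0.5503  0.3723  0.3176  4.7125  0.0004 -0.0063 -0.0004 -0.0063
 -0.     -0.0092] 8.821415741475569e-07
[[ 0.062   0.2265  0.0259]
 [-0.1944 -0.4179  0.0617]
 [ 0.0327 -0.3012 -0.2492]
 [ 0.5107  0.3178  0.4966]
 [ 0.0533  0.4247 -0.1824]
 [-0.3319 -0.534   0.0712]
 [ 0.1358  0.1458 -0.1078]
 [-0.0419 -0.0111 -0.0935]
 [-0.0646 -0.1691 -0.0223]]
[[-0.8835  0.0428  0.4664]
 [ 0.0342  0.9991 -0.0269]
 [-0.4671 -0.0079 -0.8842]]
```

```bash
python3 - <<'E'
from kin import *
L=fit().x;rng=np.random.default_rng(0)
def Rt(a): 
    a=np.radians(a);return Ro.from_euler('z',-.03).as_matrix()@np.array([[-np.cos(a),0,np.sin(a)],[0,1,0],[-np.sin(a),0,-np.cos(a)]])
def ik(P,R,q0):
    f=lambda q:np.concatenate([fk(q,L)[0]-P,.3*(Ro.from_matrix(fk(q,L)[1].T@R).as_rotvec()),1e-4*(q-q0)])
    return least_squares(f,np.clip(q0,LO+.01,HI-.01),bounds=(LO,HI),max_nfev=60)
for nm,P in(("pad",[.6,-.04,.068]),("L",[.617,-.006,.082]),("Lhi",[.6,-.006,.12]),("R",[.613,-.075,.082])):
  for a in(22,27,32):
    best={}
    for k in range(14):
        r=ik(np.array(P),Rt(a),rng.uniform(LO,HI))
        e=np.linalg.norm(r.fun[:6])
        if e<2e-3:
            q=r.x;m=np.min(np.minimum(q-LO,HI-q));key=(q[4]>1)
            if m>best.get(key,(-1,))[0]: best[key]=(m,q)
    print(nm,a,{k:(round(v[0],2),v[1].round(2).tolist()) for k,v in best.items()})
E
```

```text
pad 22 {np.True_: (np.float64(0.36), [0.6, 0.81, -0.91, 2.06, 1.51, 0.62, 0.19]), np.False_: (np.float64(0.08), [-0.05, 0.63, 0.12, 2.08, -0.94, 0.09, 2.5])}
pad 27 {np.True_: (np.float64(0.29), [0.65, 0.85, -0.99, 2.13, 1.76, 0.69, -0.03])}
pad 32 {np.True_: (np.float64(0.22), [0.69, 0.92, -1.09, 2.2, 1.96, 0.81, -0.18])}
L 22 {np.True_: (np.float64(0.41), [0.36, 0.69, -0.62, 2.01, 1.3, 0.43, 0.29]), np.False_: (np.float64(0.11), [-0.12, 0.62, 0.12, 2.03, -0.38, 0.12, 1.87])}
L 27 {np.True_: (np.float64(0.34), [0.55, 0.81, -0.95, 2.08, 1.68, 0.67, -0.01])}
L 32 {np.True_: (np.float64(0.27), [0.55, 0.82, -0.95, 2.15, 1.91, 0.7, -0.24])}
Lhi 22 {np.False_: (np.float64(0.27), [0.18, 0.55, -0.32, 2.03, 0.83, 0.28, 0.71]), np.True_: (np.float64(0.38), [0.57, 0.72, -0.96, 2.02, 1.31, 0.65, 0.3])}
Lhi 27 {np.True_: (np.float64(0.32), [0.6, 0.74, -1.01, 2.1, 1.56, 0.67, 0.07]), np.False_: (np.float64(0.02), [-0.08, 0.53, 0.05, 2.12, 0.35, 0.03, 1.15])}
Lhi 32 {np.True_: (np.float64(0.21), [0.14, 0.54, -0.26, 2.18, 2.21, 0.22, -0.68])}
R 22 {np.True_: (np.float64(0.42), [0.58, 0.74, -0.76, 2.0, 1.33, 0.48, 0.41]), np.False_: (np.float64(0.19), [0.31, 0.64, -0.31, 2.01, 0.91, 0.2, 0.76])}
R 27 {np.True_: (np.float64(0.34), [0.65, 0.77, -0.86, 2.08, 1.67, 0.52, 0.11])}
R 32 {np.True_: (np.float64(0.27), [0.51, 0.7, -0.6, 2.15, 2.13, 0.38, -0.4])}
```

The model fits to under 0.5 mm. At 22° lean this branch still reaches everything, and the bar clearance stays about 16 mm, so I'll let the lean settle there and carry on closing the cover in small steps.

Call:
send_rows(
  rows=[
    [-0.01,0,-0.005,0],
    [-0.018,0,-0.015,0],
    [-0.022,0,-0.025,0],
    [-0.024,0,-0.035,0],
    [-0.024,0,-0.04,0],
  ],
)

```text
clock: 14.2
eef_pos: [0.5982, -0.0411, 0.0976]
orientation: [[-0.899, 0.044, 0.435], [0.037, 0.999, -0.025], [-0.436, -0.007, -0.9]]
wrist_force: [0.5, 0.7, 2.9]
grip_width: 0.0004
grip_force: 1.4
```

```bash
python3 - <<'E'
from m import *
s=sense()
for k in('clock','qpos','eef_pos','wrist_force'): print(k,np.array(s[k]))
E
```

```text
clock 14.2
qpos [-0.0096  0.5706  0.0504  2.117  -1.289   0.0144  2.8409]
eef_pos [ 0.5982 -0.0411  0.0976]
wrist_force [0.4641 0.6652 2.9236]
```

Call:
send_rows(
  rows=[
    [-0.01,0,-0.01,0],
    [-0.015,0,-0.02,0],
    [-0.02,0,-0.03,0],
    [-0.02,0,-0.04,0],
    [-0.02,0,-0.045,0],
  ],
)

```text
clock: 14.7
eef_pos: [0.5911, -0.0421, 0.0719]
orientation: [[-0.917, 0.044, 0.396], [0.038, 0.999, -0.022], [-0.397, -0.006, -0.918]]
wrist_force: [-0.6, 0.1, 3.6]
grip_width: 0.0006
grip_force: 1.5
```

Call:
send_rows(
  rows=[
    [-0.005,0,-0.005,0],
    [-0.01,0,-0.01,0],
    [-0.01,0,-0.015,0],
    [-0.01,0,-0.02,0],
    [-0.01,0,-0.025,0],
  ],
)

```text
clock: 15.2
eef_pos: [0.5888, -0.0426, 0.0583]
orientation: [[-0.925, 0.044, 0.377], [0.039, 0.999, -0.021], [-0.377, -0.005, -0.926]]
wrist_force: [-1.0, 0.8, 6.9]
grip_width: 0.0001
grip_force: 3.2
```

```bash
python3 - <<'E'
from m import *
s=sense()
for k in('clock','qpos','eef_pos','wrist_force'): print(k,np.array(s[k]))
E
```

```text
clock 15.2
qpos [ 0.0039  0.6388  0.0392  2.1122 -1.2847  0.0146  2.8409]
eef_pos [ 0.5888 -0.0426  0.0583]
wrist_force [-0.9606  0.801   6.9427]
```

Call:
send_rows(
  rows=[
    [0,0,-0.003,0],
    [0,0,-0.006,0],
    [0,0,-0.009,0],
    [0,0,-0.012,0],
    [0,0,-0.012,0],
  ],
)

```text
clock: 15.7
eef_pos: [0.5923, -0.0427, 0.053]
orientation: [[-0.927, 0.044, 0.373], [0.039, 0.999, -0.02], [-0.374, -0.004, -0.927]]
wrist_force: [-11.1, 1.8, 25.3]
grip_width: 0.0002
grip_force: 13.3
```

Call:
send_rows(
  rows=[
    [-0.01,0,0.02,0],
    [-0.02,0,0.04,0],
    [-0.03,0,0.06,0],
    [-0.03,0.02,0.075,0],
    [-0.03,0.035,0.09,0],
  ],
  fingers=0.52,
)

```text
clock: 16.2
eef_pos: [0.5605, -0.0071, 0.1403]
orientation: [[-0.929, 0.044, 0.367], [0.039, 0.999, -0.02], [-0.368, -0.004, -0.93]]
wrist_force: [0.5, -0.1, 0.1]
grip_width: 0.0359
grip_force: 0.0
```

```bash
python3 - <<'E'
from m import *
import cv2
s=sense()
for k in('clock','qpos','eef_pos','orientation','wrist_force','grip_width'): print(k,np.array(s[k]))
w=grab_frame("wrist");cv2.imwrite("pics/w1.png",w[...,::-1])
E
```

```text
clock 16.2
qpos [-0.4744  0.5214  0.6189  2.1277 -1.0066  0.3341  2.4746]
eef_pos [ 0.5605 -0.0071  0.1403]
orientation [[-0.929   0.044   0.3674]
 [ 0.0393  0.999  -0.0202]
 [-0.3679 -0.0044 -0.9299]]
wrist_force [ 0.5406 -0.1032  0.0539]
grip_width 0.03593093853706461
```

View pics/w1.png

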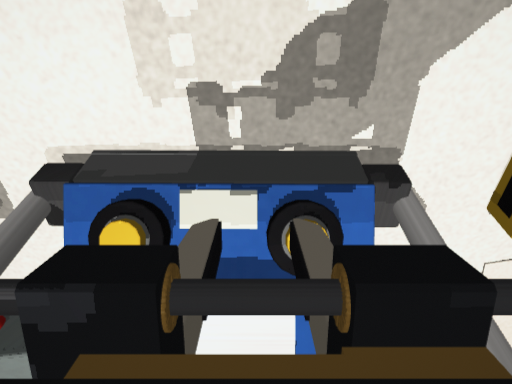

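The cover met its seal and took 27 N, and the wrist picture shows it shut, with the right pin's yellow top at (121,236) and the left pin behind the +y finger near (300,237). I'll check the model against the yellow blob.

```bash
python3 - <<'E'
from m import *
import cv2
s=sense();w=grab_frame("wrist");C=calibration("wrist")
M=np.eye(4);M[:3,:3]=s['orientation'];M[:3,3]=s['eef_pos'];T=M@C['mount']
def pw(p):
    q=T[:3,:3].T@(np.array(p)-T[:3,3]);u=C['mtx']@q;return u[:2]/u[2]
p=[.6575,-.0417,-.0333]
def cov(v,th=0):
    a=np.radians(35)-th;x,y,z=v;c,s=np.cos(p[2]),np.sin(p[2]);X=.07+x*np.cos(a)-z*np.sin(a)
    return np.array([p[0]+c*X-s*y,p[1]+s*X+c*y,.1475+x*np.sin(a)+z*np.cos(a)])
h=cv2.cvtColor(w,cv2.COLOR_RGB2HSV);m=cv2.inRange(h,(20,150,100),(35,255,255));n,l,st,c=cv2.connectedComponentsWithStats(m)
print([(st[i].tolist(),c[i]) for i in range(1,n) if st[i][4]>60])
for d in(.011,.015):print("topR",cov((-.13,-.065,.028+d)),pw(cov((-.13,-.065,.028+d))))
print("topL",cov((-.13,.065,.043)),pw(cov((-.13,.065,.043))))
m=cv2.inRange(h,(0,0,150),(180,90,255));m[:185]=0;m[235:]=0;m[:,:170]=0;m[:,270:]=0
print("pad px",[ (st_.tolist()) for st_ in cv2.connectedComponentsWithStats(m)[2] if st_[4]>200])
for v in((-.165,.03,.008),(-.165,-.03,.008),(-.135,-.03,.008),(-.17,.122,.008),(-.17,-.122,.008)):print(v,pw(cov(v)))
for sg in(1,-1):
    f=M@np.array([0,sg*.0275,0,1]);print("finger tip",f[:3],pw(f[:3]))
print(s['grip_width'],s['eef_pos'])
E
```

```text
[([91, 217, 43, 28, 991], array([112.0101, 232.2492])), ([279, 219, 18, 40, 447], array([287.6107, 238.7405])), ([504, 222, 8, 15, 75], array([508.4667, 230.9333]))]
topR [ 0.5965 -0.1047  0.1049] [107.1385 235.5691]
topR [ 0.5942 -0.1046  0.1082] [104.5033 236.638 ]
topL [0.5985 0.0253 0.1082] [298.9735 236.3033]
pad px [[0, 0, 512, 384, 193898], [173, 186, 78, 40, 2710]]
(-0.165, 0.03, 0.008) [247.7408 182.7766]
(-0.165, -0.03, 0.008) [169.6737 182.9596]
(-0.135, -0.03, 0.008) [170.0608 221.8534]
(-0.17, 0.122, 0.008) [367.7676 175.9719]
(-0.17, -0.122, 0.008) [ 50.1124 176.7404]
finger tip [0.563  0.0249 0.1417] [307.3799 234.0725]
finger tip [ 0.561  -0.03    0.1418] [202.7327 234.1207]
0.0395172919468602 [ 0.562  -0.0026  0.1417]
```

Pad pixels show the case about 2 mm further +x and +y than fitted, so I'm correcting for that. Left pin top is near (.6005,.0275,.108), pressed with the +y finger (half spacing about 30 mm). Approaching, then pressing along the slope normal.

Call:
send_rows(
  rows=[
    [0.01,0,-0.01,0],
    [0.02,0,-0.02,0],
    [0.027,0,-0.03,0],
    [0.029,0,-0.033,0],
    [0.029,0,-0.033,0],
  ],
)

```text
clock: 16.8
eef_pos: [0.5898, -0.009, 0.106]
orientation: [[-0.929, 0.045, 0.367], [0.04, 0.999, -0.021], [-0.368, -0.005, -0.93]]
wrist_force: [-0.3, -0.4, 0.5]
grip_width: 0.0444
grip_force: 0.0
```

Call:
send_rows(
  rows=[
    [0.002,0,-0.002,0],
    [0.003,0,-0.005,0],
    [0.005,0,-0.007,0],
    [0.007,0,-0.01,0],
    [0.0085,0,-0.012,0],
  ],
)

```text
clock: 17.3
eef_pos: [0.5987, -0.0079, 0.0952]
orientation: [[-0.928, 0.044, 0.369], [0.039, 0.999, -0.02], [-0.369, -0.005, -0.929]]
wrist_force: [-3.3, -0.6, 3.7]
grip_width: 0.0447
grip_force: 2.4
```

```bash
python3 - <<'E'
from m import *
s=sense()
for k in('clock','qpos','eef_pos','orientation','wrist_force','moment','grip_width'): print(k,np.array(s[k]))
E
```

```text
clock 17.3
qpos [-0.3538  0.621   0.4674  2.0671 -1.1269  0.2651  2.5783]
eef_pos [ 0.5987 -0.0079  0.0952]
orientation [[-0.9284  0.0436  0.3689]
 [ 0.0388  0.999  -0.0204]
 [-0.3695 -0.0046 -0.9292]]
wrist_force [-3.2847 -0.6111  3.7147]
moment [-0.0244  0.6625  0.0074]
grip_width 0.044677307907288626
```

Call:
send_rows(
  rows=[
    [0.0015,0,-0.002,0],
    [0.003,0,-0.004,0],
    [0.004,0,-0.006,0],
    [0.0055,0,-0.008,0],
    [0.007,0,-0.01,0],
  ],
)

```text
clock: 17.8
eef_pos: [0.6055, -0.0082, 0.0855]
orientation: [[-0.928, 0.044, 0.369], [0.039, 0.999, -0.021], [-0.37, -0.005, -0.929]]
wrist_force: [-5.8, -0.9, 6.4]
grip_width: 0.0447
grip_force: 4.5
```

Call:
send_rows(
  rows=[
    [0.0015,0,-0.002,0],
    [0.003,0,-0.004,0],
    [0.004,0,-0.006,0],
    [0.0055,0,-0.008,0],
    [0.0055,0,-0.008,0],
  ],
)

```text
clock: 18.3
eef_pos: [0.611, -0.0085, 0.0777]
orientation: [[-0.928, 0.044, 0.369], [0.039, 0.999, -0.021], [-0.37, -0.005, -0.929]]
wrist_force: [-6.4, -0.7, 10.4]
grip_width: 0.0445
grip_force: 5.9
```

Call:
send_rows(
  rows=[
    [0.0007,0,-0.001,0],
    [0.0015,0,-0.002,0],
    [0.002,0,-0.003,0],
    [0.003,0,-0.004,0],
    [0.003,0,-0.004,0],
  ],
)

```text
clock: 18.8
eef_pos: [0.6133, -0.0086, 0.0743]
orientation: [[-0.928, 0.044, 0.369], [0.04, 0.999, -0.02], [-0.37, -0.004, -0.929]]
wrist_force: [-10.6, -2.1, 16.1]
grip_width: 0.0448
grip_force: 9.6
```

Call:
send_rows(
  rows=[
    [0.0007,0,-0.001,0],
    [0.0013,0,-0.002,0],
    [0.0017,0,-0.0025,0],
    [0.002,0,-0.003,0],
    [0.002,0,-0.003,0],
  ],
)

```text
clock: 19.3
eef_pos: [0.6146, -0.0086, 0.0723]
orientation: [[-0.928, 0.044, 0.369], [0.04, 0.999, -0.019], [-0.37, -0.003, -0.929]]
wrist_force: [-16.9, -0.2, 24.2]
grip_width: 0.0446
grip_force: 14.8
```

```bash
python3 - <<'E'
from m import *
s=sense()
for k in('qpos','eef_pos','wrist_force','moment'): print(k,np.array(s[k]))
E
```

```text
qpos [-0.2965  0.6664  0.3915  2.039  -1.1818  0.2254  2.6302]
eef_pos [ 0.6146 -0.0086  0.0723]
wrist_force [-16.857  -0.161  24.207]
moment [0.2947 1.6367 0.2615]
```

Force rose steeply to about 29 N, a firm stop. Retracting along the normal and looking.

Call:
send_rows(
  rows=[
    [-0.01,0,0.014,0],
    [-0.02,0,0.028,0],
    [-0.03,-0.01,0.042,0],
    [-0.04,-0.035,0.056,0],
    [-0.05,-0.06,0.07,0],
  ],
)

```text
clock: 19.8
eef_pos: [0.5669, -0.0675, 0.1408]
orientation: [[-0.928, 0.041, 0.37], [0.037, 0.999, -0.02], [-0.371, -0.005, -0.929]]
wrist_force: [0.2, -0.2, 0.7]
grip_width: 0.0447
grip_force: 0.0
```

```bash
python3 - <<'E'
from m import *
import cv2
s=sense()
for k in('clock','qpos','eef_pos','orientation','wrist_force'): print(k,np.array(s[k]))
w=grab_frame("wrist")
a=w[150:300,:450];b=grab_frame("scene")[110:260,180:405]
o=np.vstack([cv2.resize(a,(750,250)),cv2.resize(b,(500,333))[:, :] if 0 else np.pad(cv2.resize(b,(500,333)),((0,0),(0,250),(0,0)))])
cv2.imwrite("pics/w2.png",o[...,::-1])
E
```

```text
clock 19.8
qpos [-0.3014  0.5208  0.564   2.1018 -1.0201  0.359   2.6082]
eef_pos [ 0.5669 -0.0675  0.1408]
orientation [[-0.928   0.0414  0.3702]
 [ 0.0366  0.9991 -0.0198]
 [-0.3707 -0.0049 -0.9287]]
wrist_force [ 0.2498 -0.2123  0.7242]
```

View pics/w2.png

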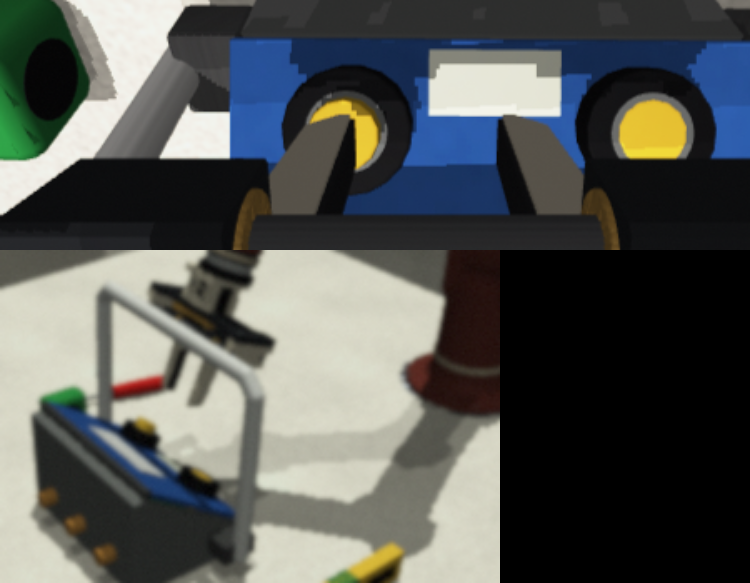

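Both views show the cover shut, the left pin flush in its collar (crop (652,133)) and the right pin still proud (343,130). Now the right pin with the −y finger.

Call:
send_rows(
  rows=[
    [0.006,-0.002,-0.01,0],
    [0.012,-0.004,-0.02,0],
    [0.018,-0.004,-0.03,0],
    [0.0215,-0.004,-0.035,0],
    [0.0215,-0.004,-0.035,0],
  ],
)

```text
clock: 20.4
eef_pos: [0.5884, -0.0708, 0.1042]
orientation: [[-0.929, 0.042, 0.368], [0.038, 0.999, -0.019], [-0.369, -0.004, -0.93]]
wrist_force: [0.2, 0.3, 0.3]
grip_width: 0.0448
grip_force: 0.0
```

Call:
send_rows(
  rows=[
    [0.002,0,-0.003,0],
    [0.005,0,-0.007,0],
    [0.008,0,-0.011,0],
    [0.011,0,-0.015,0],
    [0.014,0,-0.02,0],
  ],
)

```text
clock: 20.9
eef_pos: [0.6016, -0.0721, 0.0858]
orientation: [[-0.928, 0.044, 0.37], [0.04, 0.999, -0.021], [-0.37, -0.005, -0.929]]
wrist_force: [-8.0, 1.6, 11.9]
grip_width: 0.0447
grip_force: 7.6
```

Call:
send_rows(
  rows=[
    [0.001,0,-0.0015,0],
    [0.002,0,-0.003,0],
    [0.003,0,-0.0045,0],
    [0.004,0,-0.006,0],
    [0.005,0,-0.007,0],
  ],
)

```text
clock: 21.4
eef_pos: [0.6053, -0.0724, 0.0802]
orientation: [[-0.928, 0.045, 0.37], [0.041, 0.999, -0.02], [-0.371, -0.003, -0.929]]
wrist_force: [-15.7, 3.3, 23.0]
grip_width: 0.0446
grip_force: 14.1
```

About 28 N at a firm stop, with this rivet sinking less. Retract and look.

Call:
send_rows(
  rows=[
    [-0.01,0,0.014,0],
    [-0.02,0,0.028,0],
    [-0.03,0.01,0.042,0],
    [-0.04,0.025,0.056,0],
    [-0.05,0.04,0.07,0],
  ],
)

```text
clock: 21.9
eef_pos: [0.5569, -0.0315, 0.1489]
orientation: [[-0.928, 0.044, 0.37], [0.04, 0.999, -0.02], [-0.37, -0.004, -0.929]]
wrist_force: [-0.5, 1.1, 1.6]
grip_width: 0.045
grip_force: 0.0
```

Call:
send_rows(
  rows=[
    [-0.02,0,0.02,0],
    [-0.04,0,0.04,0],
    [-0.05,0,0.06,0],
    [-0.05,0,0.08,0],
    [-0.05,0,0.08,0],
  ],
  fingers=1,
)

```text
clock: 22.4
eef_pos: [0.5087, -0.0318, 0.2307]
orientation: [[-0.926, 0.043, 0.375], [0.038, 0.999, -0.02], [-0.375, -0.004, -0.927]]
wrist_force: [-0.3, -0.6, -1.0]
grip_width: 0.0093
grip_force: 0.0
```

```bash
python3 - <<'E'
from m import *
import cv2
s=sense()
for k in('clock','eef_pos','wrist_force'): print(k,np.array(s[k]))
w=grab_frame("wrist")
a=w[150:320,60:450];b=grab_frame("scene")[110:260,180:405]
o=np.vstack([cv2.resize(a,(750,327)),np.pad(cv2.resize(b,(390,260)),((0,0),(0,360),(0,0)))])
cv2.imwrite("pics/w3.png",o[...,::-1])
E
```

```text
clock 22.4
eef_pos [ 0.5087 -0.0318  0.2307]
wrist_force [-0.3202 -0.623  -0.9692]
```

View pics/w3.png

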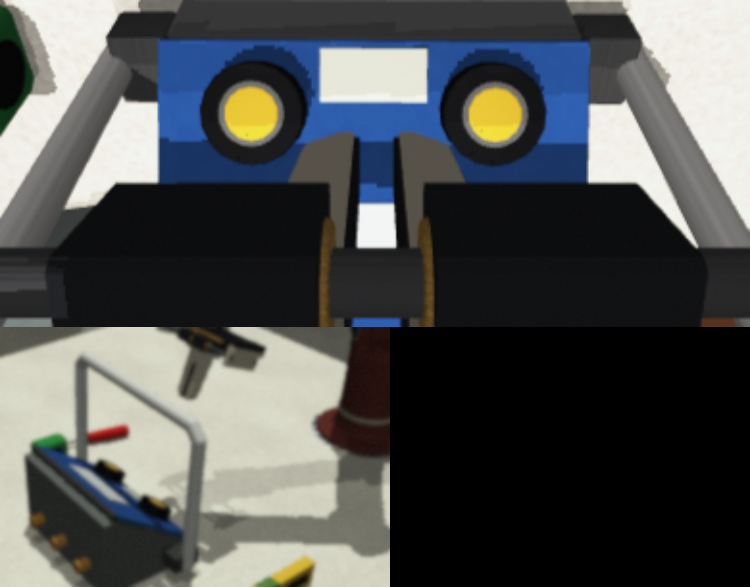

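Both pins now sit concentric and flush in their collars (crop (250,113) and (494,113)), alike in size. The cover is shut, the gripper is free and the loose items are in place. Handing in.

```bash
python3 -c "
from bench import *
print(close_job())"
```

```text
the job is handed in; nothing more can be done
None
```

I handed the job in at about 22 s. The last pictures show the cover shut and both yellow pins flush; pressing peaked at about 30 N, the loose items look undisturbed and the gripper is clear, but the hand-in gave no verdict.

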